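# Close the charging bay of the entrance cubby shelf

### The arm

A 6-joint arm with a two-finger parallel gripper is mounted at the origin on the work surface. World frame = base frame: x ahead of the robot, y to its left, z up, the work surface at z = 0. Lengths are in m, angles in rad, forces in N, time in s.
With the tool pointing down it reaches from about 0.35 to 0.775 m from the base axis. Payload 5.5 kg.
Tool frame: the origin (TCP) lies at the very end of the fingers, on their centre line; the grasp point (between the pads) lies 19 mm behind it; z points along the fingers, x is the direction in which the jaws open and shut, and the axes are right-handed (so a half turn about z gives the same grasp; the last joint's range is limited). The gripper opens to 85 mm and grips with 20 to 120 N. Pads are 22 mm wide; open, the fingers measure 114 mm over their backs; the gripper's body (76 mm by 85 mm) begins 54 mm behind the grasp point. The pads swing forward as they close: fully open they stand 13 mm farther back than shut.
Start: joints at [1.01, 0.313, 0.046, 1.304, 0, 1.431], TCP at [0.235, 0.525, 0.231] pointing down, gripper open.
Joint ranges: [-2.76, 2.76], [-0.86, 1.69], [-1.03, 1.26], [-2.2, 2.34], [-1.47, 1.5], [-3.14, 3.14]. Speed limits (rad/s): [2.57, 2.57, 3.14, 3.14, 3.14, 3.14].

### API

Orientations are given as a unit quaternion [w, x, y, z].
In Python, from workcell import env gives the robot as it stands.
- The arm moves only by the shell command python3 -m inch 'ROWS' [FORCE]. ROWS is JSON, a list of rows, each a list of 7 numbers: the turn, a rotation vector about the tool's x, y, z each as a share of 8 degrees, from -1 to 1, then the shift along the tool's x, y, z each as a share of 0.05 m, from -1 to 1, then the closure, from 0 (fully open) to 1 (shut). A call has 1 to 12 rows; each row shifts and turns the commanded pose from where the row before left it, along the tool's axes as they then stand; what a row does not reach is not made up. A row lasts 1/10 s, in which the tool goes at most 50 mm and 8.59 degrees, less where a joint would pass 70% of its speed; a pose out of reach is approached as far as the arm can. A call with a number of a shift or a turn outside -1 to 1 is refused whole. A call with a gripper value outside its range is refused whole. The fingers move at their own pace and stop on an object; FORCE is the grip in N (left out, the last holds). Time passes only in rows, so rows that do not move let the fingers close. It gives the time, the measured TCP pose, the force and the opening at its end, in the units of the state.
- env.get_state(): the state, without advancing time (a new reading comes with each control period).
- env.read_camera(name): name is "scene" or "top" or "wrist"; returns the picture (400x640x3 uint8, red, green, blue); there is no depth.
- env.calibration(name): a dict with "fx", "fy", "cx", "cy" (pixels), "rvec" (rotation vector, rad) and "tvec" (3), from world to camera coordinates, as OpenCV has them; the wrist camera has in their place "hand_eye" (4x4, takes a point from camera to tool coordinates, whose origin is the TCP and whose axes are the tool frame's). Camera axes: x right, y down, z forward; pixel columns grow to the right and rows downward; lengths in m; the calibration is good to about 2 mm. A picture is of the moment at which its call begins: read the wrist's pose just before it. calibration takes no time and is no camera call.
- env.hand_in(): hands the job in, once; it reports no verdict.
The state is a dict: "clock": time; "joint_pos": joint angles; "qvel": joint speeds; "tau": joint torques, N m; "tcp_pos": TCP position; "orientation": TCP orientation; "wrist_force": force on the tool from outside, world axes, zero at the start; "ft_torque": the same for the moment, N m; "finger_gap": finger opening in m.
Only numpy, scipy, OpenCV 4.12 (cv2) and the standard library are available. Lean on these libraries where they do the work, as an engineer would, in place of code of your own. Each camera call takes 0.05 s, during which the arm holds its last target.

### The job

Close the open charging bay in the top of the white cubby shelf with its tongued cover board: hold the board at a slant and slip its tongue under the edge of the fixed top board, feel for that edge, lower the board flat while keeping a light push on the joint, and press the free end down until the roller catch clicks. It should finish level and flush with the fixed top, tongue home, square to the joint and with the front and back edges in line; then let go. Work gently: do not drop or slam the board or force its edges, and leave the key dish, lip balm, power bank and aluminium stand where they are.

Things in the scene. Friction and masses are not known exactly. Their poses are not given: they have to be found in the camera images.
- cover: Loose cover board, white melamine, 180 mm (x) by 200 mm (y) by 18 mm, 0.35 to 0.5 kg, lying flat on the table, pull up. Origin: centre of its underside; x along the tongue edge, y from tongue edge to free end, z up. On the -y edge a tongue over the full width, 10 mm long, 6 mm thick (5 to 11 mm above the underside); in the +y end face a groove 6 mm deep for the catch roller
- pull (a point): Centre of the pale wooden pull on the cover board: the place to grasp. Solid block 90 mm along x, 14 mm along y, 34 mm tall on the middle of the top face, above the centre of mass; this point is 17 mm above the top face. Board axes
- tongue (a point): Middle of the tongue's tip on the cover board: 110 mm from the board's middle towards -y, 8 mm above the underside. Board axes
- inner_edge (a point): Middle of the cover board's top edge above the tongue (100 mm from the board's middle towards -y, level with the top face). Finally it butts against the fixed top's real edge, near joint_edge. Board axes
- outer_edge (a point): Middle of the cover board's top edge at the free end (100 mm from the board's middle towards +y, level with the top face). Finally it lies near bay_end. Board axes
- shelf: White cubby shelf, carcass fixed to the table, 180 mm deep (x), 438 mm wide (y); origin on the table under the nominal joint, mid-depth. On it a top frame, 200 mm high: fixed top board on the -y side, 202 mm bay on the +y side, end panel; set sideways on slotted screws to suit the wall, so not always in the same place. Edges chip if board and shelf press on each other with over 15 N while the board is slanted, or 40 N once it is down
- joint_edge (a point): Nominal middle of the fixed top board's top edge, where the bay begins, 200 mm above the table; a point of the carcass. The real edge, and with it the whole frame (groove, bay, end panel, catch), may lie up to 10 mm off this point, either way along y; height and direction are true. Find it by touch. Axes (shelf's): x along the joint, y across the bay, z up
- bay_end (a point): Point of the carcass 200 mm from joint_edge along +y, level with the top: outer_edge ends here, give or take the frame's 10 mm. In the frame the end panel (18 mm thick, top level with the fixed top) begins 202 mm from the real edge, so a board not pushed tight to the joint lands on it. The board rests on a 12 mm ledge along this panel, 18 mm below the top. Shelf axes
- groove (a point): Nominal middle of the groove's mouth, 12 mm below joint_edge. Groove 12 mm deep, 6 to 18 mm below the top; lower lip reaches 15 mm out into the bay and carries the board. The tongue enters only with the free end raised 10 to 20 degrees, tip 10 to 14 mm below the top; then inner_edge meets the real edge and the board turns down about that line. Seated, the tongue has 1 mm play upwards. Shelf axes
- catch (a point): Nominal centre of a sprung roller mid-way along the end panel (8 mm across, 26 mm long in x, 11 mm below the top, standing out about 4 mm). The lowered free end first rests on it, about 10 mm proud; its weight does not pass it. Pressed down with some 5 to 18 N within 30 mm of the free end (catches differ) it snaps past; the roller then sits in the board's end groove, holding it flush. Shelf axes
- key_dish: Clear glass dish with three keys, 78 mm wide, 30 mm tall, on the shelf's fixed top; origin at the centre of its underside. Not to be moved
- lip_balm: Blue plastic lip balm tube standing upright on the shelf's fixed top, 17 mm thick, 68 mm tall; origin at the centre of its underside. Not to be moved
- power_bank: Charcoal power bank 68 x 138 x 16 mm lying on the floor of the charging bay, its top 91 mm below the shelf's top; origin at the centre of its underside. It stays in the bay, not to be moved
- alu_stand: Folding aluminium stand, base 75 x 70 mm, about 110 mm tall, standing on the table; origin at the centre of its underside. Not to be moved

How it is judged:
By the outcome, as a careful person would: the job done as asked, in the order asked, and still so for the second after the job is handed in, with the robot touching nothing.
It also fails if it takes over 61 s, if anything falls off the work surface, if the arm or the gripper's body presses on something with over 40 N, if the wrist force passes 120 N, or if a joint passes its speed limit or range.

## Working session

There is one attempt and no reset: what is moved stays moved. The work goes in short steps, Python scripts to look and compute and a shell command to move; the robot and the scene stay as the last step left them, time stands still between calls to the robot, and variables do not carry over. Pictures are saved under pics/ and viewed, and the job is handed in when it is done.

```bash
ls; mkdir -p pics
python3 - <<'E'
from workcell import env
import cv2
s=env.get_state()
for k,v in s.items(): print(k,v)
for n in("scene","top","wrist"):
    im=env.read_camera(n); cv2.imwrite(f"pics/{n}0.png",im[:,:,::-1]); print(n,env.calibration(n))
E
```

```text
pics
clock 0.0
joint_pos [ 1.01039579e+00  3.14014000e-01  4.49654683e-02  1.30361965e+00
 -4.89537819e-06  1.43117516e+00]
qvel [ 0.00149474 -0.00057909  0.00088942 -0.00026841  0.00067657  0.00103572]
tau [ 3.62112432e-04 -4.80629218e+01  2.98530954e+01  1.94987759e-02
 -2.41244379e-04 -6.27611083e-07]
tcp_pos [0.23461004 0.52438341 0.23039563]
orientation [ 3.96958136e-04  8.39187321e-01  5.43841672e-01 -8.47580548e-04]
wrist_force [ 0.26400658  0.48753205 -0.2915425 ]
ft_torque [ 0.06240787  0.03002473 -0.00362072]
finger_gap 0.08526552160450913
scene {'fx': 377.7396491481681, 'fy': 377.7396491481681, 'cx': 321.6455082296069, 'cy': 194.97266350307137, 'rvec': array([ 2.33866201,  0.82614594, -0.31505379]), 'tvec': array([-0.49187432, -0.13832954,  1.33614889])}
top {'fx': 437.83977117472176, 'fy': 437.83977117472176, 'cx': 315.3339155122103, 'cy': 203.21078349758162, 'rvec': array([ 2.1186147 , -2.11308691,  0.22191803]), 'tvec': array([0.06156416, 0.59262128, 1.18706761])}
wrist {'fx': 325.2897125552272, 'fy': 325.2897125552272, 'cx': 319.18778765909127, 'cy': 196.87994483569673, 'hand_eye': array([[ 9.99999170e-01, -9.17053299e-04, -9.05146755e-04,
        -1.11577647e-03],
       [ 1.15301041e-03,  9.50445486e-01,  3.10889125e-01,
        -8.15801910e-02],
       [ 5.75190749e-04, -3.10889911e-01,  9.50445755e-01,
        -1.43418634e-01],
       [ 0.00000000e+00,  0.00000000e+00,  0.00000000e+00,
         1.00000000e+00]])}
```

View pics/scene0.png

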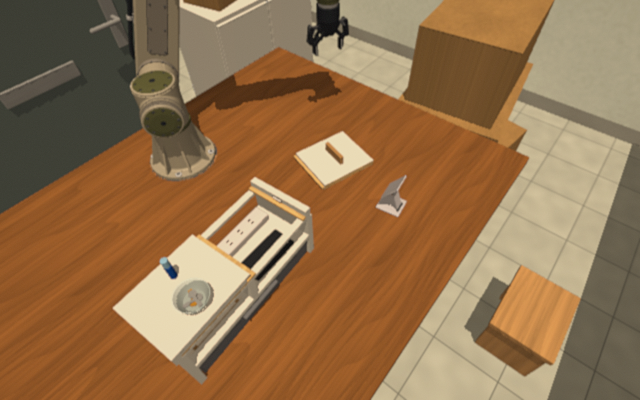

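View pics/top0.png

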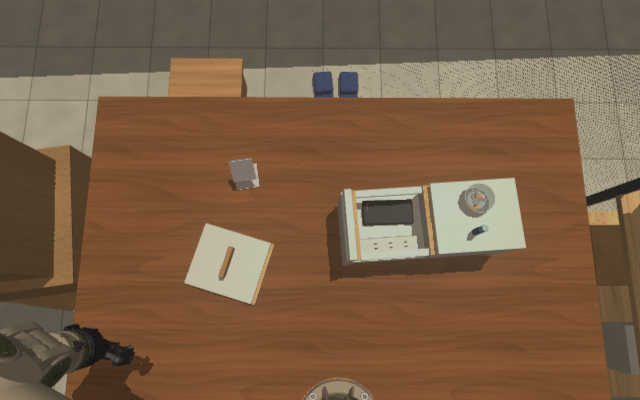

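View pics/wrist0.png

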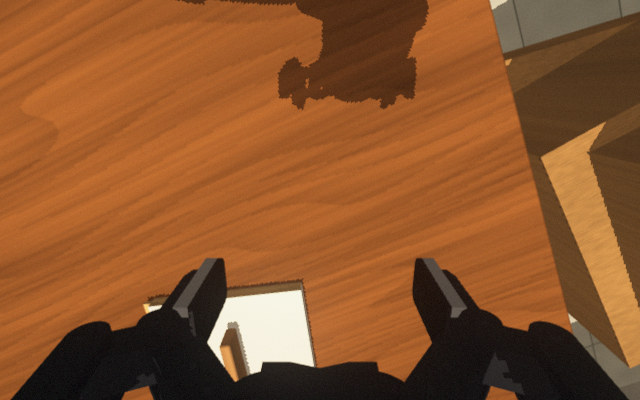

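Run:
```python
import cv2
im=cv2.imread("pics/top0.png")
cv2.imwrite("pics/top_c.png",cv2.resize(im[215:315,175:285],None,fx=5,fy=5,interpolation=cv2.INTER_CUBIC)[:600])
cv2.imwrite("pics/top_s.png",cv2.resize(im[170:275,330:530],None,fx=4,fy=4,interpolation=cv2.INTER_CUBIC))
```

```text
(no output)
```

View pics/top_c.png

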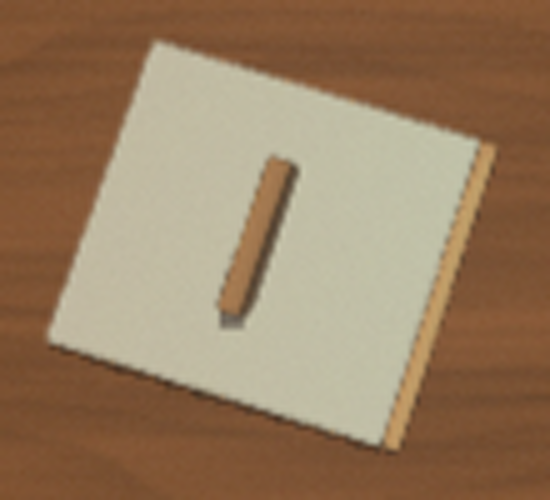

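View pics/top_s.png

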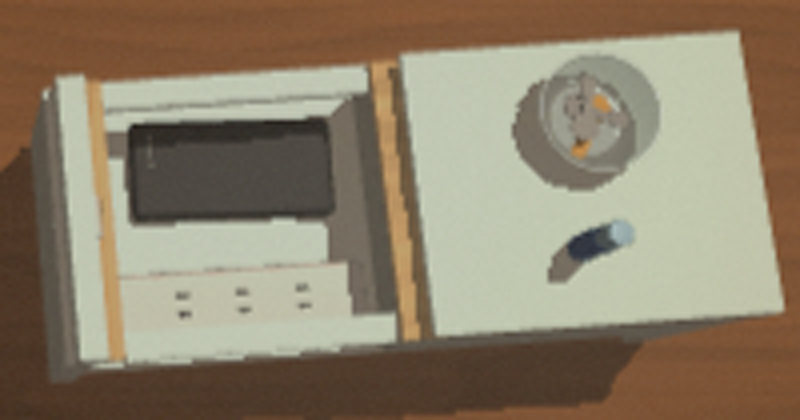

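```bash
cat > h.py <<'E'
import numpy as np, cv2
from scipy.spatial.transform import Rotation as R
from scipy.optimize import least_squares
from workcell import env
def cam(n):
    c=env.calibration(n); K=np.array([[c['fx'],0,c['cx']],[0,c['fy'],c['cy']],[0,0,1]]); return K,np.array(c['rvec']),np.array(c['tvec'])
def ray(n,uv,z):
    K,r,t=cam(n); Rm=cv2.Rodrigues(r)[0]; C=-Rm.T@t
    d=Rm.T@np.linalg.inv(K)@np.array([uv[0],uv[1],1.]); return C+d*(z-C[2])/d[2]
def fit(n,P,uv,x0,f):
    K,r,t=cam(n)
    g=lambda x:(cv2.projectPoints(f(x,P),r,t,K,None)[0].reshape(-1,2)-uv).ravel()
    return least_squares(g,x0)
def planar(x,P):
    c,s=np.cos(x[2]),np.sin(x[2]); return np.c_[P[:,0]*c-P[:,1]*s+x[0],P[:,0]*s+P[:,1]*c+x[1],P[:,2]]
def tool():
    s=env.get_state(); q=np.array(s['orientation']); return np.array(s['tcp_pos']),R.from_quat(q[[1,2,3,0]]),s
E
python3 - <<'E'
from h import *
cv=lambda a,k,o:(np.array(a)+.5)/k-.5+np.array(o)
c=cv([(155,42),(479,142),(385,445),(48,342)],5,(175,215))
s=cv([(400,53),(738,32),(783,310),(433,336)],4,(330,170))
for p in c: print('c',ray('top',p,.018))
for p in s: print('s',ray('top',p,.2))
P=np.array([(.09,.1,.018),(.09,-.1,.018),(-.09,-.1,.018),(-.09,.1,.018)])
f=fit('top',P,c,[.3,.3,0],planar); print('cover',f.x,np.degrees(f.x[2]),f.fun.round(2))
P=np.array([(.09,.0,.2),(.09,-.218,.2),(-.09,-.218,.2),(-.09,0,.2)])
f=fit('top',P,s,[.5,-.3,0],planar); print('shelf',f.x,np.degrees(f.x[2]),f.fun.round(2))
e=cv([(57,77),(80,362),(87,78),(110,360)],4,(330,170))
for p in e: print('e',ray('top',p,.2))
E
```

```text
c [0.54131911 0.38301226 0.018     ]
c [0.48332701 0.19267296 0.018     ]
c [0.31230418 0.24161843 0.018     ]
c [0.36890599 0.43454738 0.018     ]
s [ 0.61748673 -0.227879    0.2       ]
s [ 0.63208439 -0.44530667  0.2       ]
s [ 0.45401899 -0.45718477  0.2       ]
s [ 0.43739058 -0.2391      0.2       ]
cover [ 0.42648729  0.31294569 -0.28773874] -16.486215326383384 [-0.1   0.05  0.41 -0.37 -0.35  0.18  0.05  0.12]
shelf [ 0.52778133 -0.23360339  0.06864368] 3.932993399296934 [-0.18 -0.03 -0.17 -0.17  0.07  0.43  0.26 -0.24]
e [ 0.60101839 -0.00875948  0.2       ]
e [ 0.42088956 -0.02090086  0.2       ]
e [ 0.60042758 -0.02782762  0.2       ]
e [ 0.42215856 -0.03937499  0.2       ]
```

```bash
cat >> h.py <<'E'
def Rt(yaw,tilt):  # tool orient: tool x=board y, tool y = board x, tool z=-board z ; board yaw, tilt(free end up), degrees
    B=(R.from_euler('z',yaw,degrees=True)*R.from_euler('x',tilt,degrees=True)).as_matrix()
    return R.from_matrix(np.c_[B[:,1],B[:,0],-B[:,2]])
def plan(pos,Rg):
    p,r,s=tool(); rv=(r.inv()*Rg).as_rotvec(degrees=True)/8; d=np.array(pos)-p
    print('turn(total/8deg)',rv.round(3),'shift now-axes/50mm',(r.inv().apply(d)/.05).round(3),'shift goal-axes',(Rg.inv().apply(d)/.05).round(3))
E
python3 - <<'E'
from h import *
print(ray('top',((252+.5)/5-.5+175,(233+.5)/5-.5+215),.052))
print(ray('top',((488)/5+175-.5,(143)/5+215-.5),.011),ray('top',((398)/5+175-.5,(448)/5+215-.5),.011))
plan([.4265,.313,.12],Rt(-16.5,0))
E
```

```text
[0.42821272 0.31478382 0.052     ]
[0.48384652 0.18841065 0.011     ] [0.31079078 0.23546707 0.011     ]
turn(total/8deg) [-0.002  0.01  -0.951] shift now-axes/50mm [-2.291  5.23   2.214] shift goal-axes [-2.966  4.88   2.212]
```

```bash
python3 -m inch '[[0,0,-0.95,0,0,0,0],[0,0,0,-0.42,0.7,0,0],[0,0,0,-0.42,0.7,0.2,0],[0,0,0,-0.42,0.7,0.2,0],[0,0,0,-0.42,0.7,0.2,0],[0,0,0,-0.42,0.7,0.2,0],[0,0,0,-0.42,0.7,0.2,0],[0,0,0,-0.42,0.68,0.2,0],[0,0,0,0,0,0,0],[0,0,0,0,0,0,0]]' 40
python3 - <<'E'
from h import *
p,r,s=tool()
im=env.read_camera('wrist'); cv2.imwrite('pics/w1.png',im[:,:,::-1])
plan([.4265,.313,.12],Rt(-16.5,0)); print(p,s['wrist_force'],s['clock'])
H=env.calibration('wrist')['hand_eye']; np.savez('w1.npz',p=p,r=r.as_matrix(),H=H)
E
```

```text
clock: 1.15
tcp_pos: [0.4272, 0.3137, 0.1708]
orientation: [-0.0, 0.802, 0.597, -0.001]
wrist_force: [-0.1, 0.3, -0.0]
finger_gap: 0.0854
turn(total/8deg) [-0.006  0.002 -0.006] shift now-axes/50mm [-0.03   0.003  1.023] shift goal-axes [-0.03   0.002  1.023]
[0.4272203  0.31367879 0.17075786] [-0.09408593  0.28543949 -0.04759917] 1.15
```

View pics/w1.png

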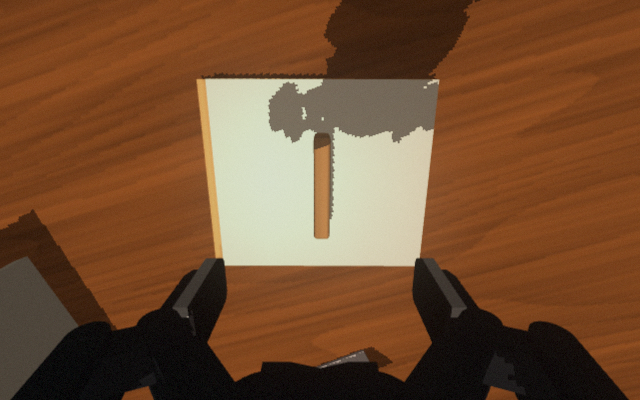

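Run:
```python
from h import *
d=np.load('w1.npz'); c=env.calibration('wrist')
K=np.array([[c['fx'],0,c['cx']],[0,c['fy'],c['cy']],[0,0,1]])
T=np.eye(4);T[:3,:3]=d['r'];T[:3,3]=d['p'];M=T@d['H']
def wr(uv,z):
    v=M[:3,:3]@np.linalg.inv(K)@np.array([*uv,1.]);C=M[:3,3];return C+v*(z-C[2])/v[2]
P=[wr(u,.018) for u in [(206,79),(438.5,79),(420,265.5),(221.5,265.5)]]
for q in P:print(q)
Q=np.array(P);b=np.array([(-.09,-.1),(-.09,.1),(.09,.1),(.09,-.1)])
f=least_squares(lambda x:(planar(x,np.c_[b,np.zeros(4)])[:,:2]-Q[:,:2]).ravel(),[.42,.31,-.28]);print(f.x,np.degrees(f.x[2]),f.fun)
print('pull',wr((322,133),.052),wr((322,238),.052))
```

```text
[0.31154164 0.24583945 0.018     ]
[0.36884945 0.43661728 0.018     ]
[0.54201706 0.38613469 0.018     ]
[0.48342137 0.19056014 0.018     ]
[ 0.42645738  0.31478789 -0.29411485] -16.85153987339282 [-2.08862388e-04 -6.67117297e-04  4.61890576e-04 -3.31246502e-05
 -4.35075124e-04 -1.73124010e-03  1.82046935e-04  2.43148205e-03]
pull [0.37995247 0.32897129 0.052     ] [0.46793121 0.30280359 0.052     ]
```

```bash
python3 -m inch '[[0,0,0.03,-0.01,0,0.6,0],[0,0,0,-0.01,0,0.6,0],[0,0,0,0,0,0.6,0],[0,0,0,0,0,0.6,0],[0,0,0,0,0,0.3,0],[0,0,0,0,0,0.2,0],[0,0,0,0,0,0.05,0],[0,0,0,0,0,0,0],[0,0,0,0,0,0,0.5],[0,0,0,0,0,0,0.8],[0,0,0,0,0,0,1],[0,0,0,0,0,0,1]]' 40;python3 -m inch '[[0,0,0,0,0,0,1],[0,0,0,0,0,0,1],[0,0,0,0,0,0,1],[0,0,0,0,0,0,1]]' 60
python3 - <<'E'
from h import *
p,r,s=tool(); print(p,s['wrist_force'],s['ft_torque'],s['finger_gap']); plan(p,Rt(-16.85,0))
im=env.read_camera('wrist'); cv2.imwrite('pics/w2.png',im[:,:,::-1])
im=env.read_camera('top'); cv2.imwrite('pics/t2.png',im[:,:,::-1])
E
```

```text
clock: 2.4
tcp_pos: [0.4271, 0.3138, 0.0243]
orientation: [0.0, 0.803, 0.597, 0.0]
wrist_force: [-1.2, 0.1, 0.1]
finger_gap: 0.0284
clock: 2.8
tcp_pos: [0.4274, 0.3141, 0.0244]
orientation: [-0.0, 0.803, 0.597, 0.001]
wrist_force: [-0.0, 2.0, 5.3]
finger_gap: 0.0129
[0.42736288 0.31408975 0.02438205] [-0.01741622  1.99032306  5.28436332] [ 0.26012102  0.08538242 -0.02853274] 0.012899523056753943
turn(total/8deg) [ 0.006 -0.009  0.013] shift now-axes/50mm [0. 0. 0.] shift goal-axes [0. 0. 0.]
```

View pics/w2.png

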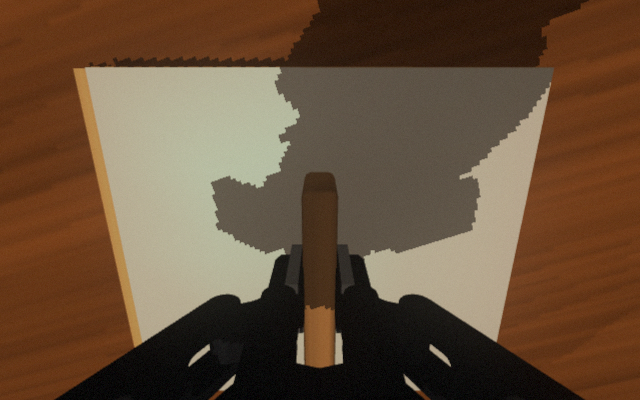

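Run:
```python
from h import *
c=env.calibration('wrist');H=c['hand_eye']
K=np.array([[c['fx'],0,c['cx']],[0,c['fy'],c['cy']],[0,0,1]])
def tl(uv,z):
    v=H[:3,:3]@np.linalg.inv(K)@np.array([*uv,1.]);C=H[:3,3];return C+v*(z-C[2])/v[2]
im=cv2.imread('pics/w2.png').astype(int)
for u in (150,250,400): print(im[60:76,u].sum(1))
for u,v in [(86,67),(553,67),(135,345),(498,340)]: print(u,v,(tl((u,v),.0064)*1e3).round(2))
for u in [(305,173),(334,173)]: print((tl(u,.0064-.034)*1e3).round(2))
```

```text
[115 115 104 112 120 115 196 413 507 496 495 498 493 493 499 498]
[ 93 109 113 120 118 110 189 443 509 515 503 508 510 513 511 517]
[100  92  97  91  93  92 123 197 248 249 241 251 241 246 242 244]
86 67 [-100.94  -91.4     6.4 ]
553 67 [ 99.23 -91.16   6.4 ]
135 345 [-106.03   55.95    6.4 ]
498 340 [100.06  52.59   6.4 ]
[ -6.17 -53.03 -27.6 ]
[  4.44 -53.02 -27.6 ]
```

```bash
cat >> h.py <<'E'
E0=np.array([.52778,-.23360]);YAW=3.933
def goal(ye,ze,tilt,xo=1.0,dy=0,yaw=YAW):  # E in shelf mm rel to visual edge -> TCP pose
    t=np.radians(tilt);a,b=100.,6.4
    y=ye+a*np.cos(t)-b*np.sin(t); z=ze+a*np.sin(t)+b*np.cos(t)
    th=np.radians(YAW); ex=np.array([np.cos(th),np.sin(th)]);ey=np.array([-np.sin(th),np.cos(th)])
    xy=E0+(xo*ex+y*ey)/1e3
    return np.array([*xy,.2+z/1e3]),Rt(yaw,tilt)
def where(xo=1.0):
    p,r,s=tool(); th=np.radians(YAW); ex=np.array([np.cos(th),np.sin(th)]);ey=np.array([-np.sin(th),np.cos(th)])
    m=r.as_matrix(); B=np.c_[m[:,1],m[:,0],-m[:,2]]
    tilt=np.degrees(np.arctan2(B[2,1],B[2,2])); yaw=np.degrees(np.arctan2(B[1,0],B[0,0])); roll=np.degrees(-np.arcsin(B[2,0]))
    e=p+B@np.array([-xo,-100.,-6.4])/1e3
    d=e[:2]-E0
    f=np.array(s['wrist_force']); 
    print('E x %.2f y %.2f z %.2f mm tilt %.2f yaw %.2f(sh %.2f) roll %.2f | F x %.2f y %.2f z %.2f T %s gap %.4f t %.2f'%(d@ex*1e3,d@ey*1e3,(e[2]-.2)*1e3,tilt,yaw,yaw-YAW,roll,f[:2]@ex,f[:2]@ey,f[2],np.round(s['ft_torque'],2),s['finger_gap'],s['clock']))
E
python3 -m inch '[[0,0,0,0,0,-0.05,1],[0,0,0,0,0,-0.2,1],[0,0,0,0,0,-0.4,1],[0,0,0,0,0,-0.8,1],[0,0,0,0,0,-0.8,1],[0,0,0,0,0,-0.8,1],[0,0,0,0,0,-0.8,1],[0,0,0,0,0,-0.8,1],[0,0,0,0,0,-0.4,1],[0,0,0,0,0,-0.15,1],[0,0,0,0,0,0,1],[0,0,0,0,0,0,1]]' 60
python3 - <<'E'
from h import *
where(); g,q=goal(25,30,15); print(g); plan(g,q); plan(g,Rt(YAW,0))
E
```

```text
clock: 4.1
tcp_pos: [0.426, 0.3131, 0.282]
orientation: [-0.0, 0.803, 0.597, -0.002]
wrist_force: [-0.2, -0.1, -5.1]
finger_gap: 0.0128
E x -100.33 y 459.22 z 75.87 mm tilt -0.13 yaw -16.75(sh -20.69) roll 0.13 | F x -0.20 y -0.09 z -5.06 T [0.01 0.04 0.02] gap 0.0128 t 4.10
[ 0.52055124 -0.11387773  0.26206383]
turn(total/8deg) [ 0.32   1.867 -2.573] shift now-axes/50mm [-7.632  4.274  0.407] shift goal-axes [-8.459  1.301 -1.853]
turn(total/8deg) [-0.018  0.013 -2.586] shift now-axes/50mm [-7.632  4.274  0.407] shift goal-axes [-8.65   1.301  0.4  ]
```

```bash
python3 -m inch '[[0,0,-0.3,-0.1,0,0,1],[0,0,-0.6,0,0,0,1],[0,0,-0.6,0,0,0,1],[0,0,-0.6,0,0,0,1],[0,0,-0.46,0,0,0,1],[0,0,0,-0.4,0.1,0,1],[0,0,0,-0.7,0.1,0,1],[0,0,0,-0.7,0.1,0,1],[0,0,0,-0.7,0.1,0,1],[0,0,0,-0.7,0.1,0,1],[0,0,0,-0.7,0.1,0,1],[0,0,0,-0.7,0.1,0,1]]' 60;python3 -m inch '[[0,0,0,-0.7,0.1,0,1],[0,0,0,-0.7,0.1,0,1],[0,0,0,-0.7,0.1,0,1],[0,0,0,-0.7,0.1,0,1],[0,0.1,0,-0.6,0.1,0,1],[0,0.25,0,-0.4,0.1,0,1],[0,0.3,0,-0.2,0,0,1],[0,0.3,0,-0.1,0,0,1],[0,0.3,0,0,0,0,1],[0,0.3,0,0,0,0,1],[0,0.3,0,0,0,0,1],[0,0,0,0,0,0,1]]' 60
python3 - <<'E'
from h import *
where(); g,q=goal(20,10,15); print(g); plan(g,q)
im=env.read_camera('scene'); cv2.imwrite('pics/s3.png',im[:,:,::-1])
im=env.read_camera('top'); cv2.imwrite('pics/t3.png',cv2.resize(im[140:290,310:540,::-1],None,fx=3.4,fy=3.4,interpolation=cv2.INTER_CUBIC))
E
```

```text
clock: 5.3
tcp_pos: [0.4742, 0.0802, 0.2817]
orientation: [-0.001, 0.684, 0.73, -0.001]
wrist_force: [0.9, -0.1, -5.1]
finger_gap: 0.0131
clock: 6.5
tcp_pos: [0.5176, -0.1218, 0.2798]
orientation: [-0.096, 0.679, 0.723, 0.087]
wrist_force: [-0.6, -0.3, -4.9]
finger_gap: 0.0131
E x -4.07 y 17.30 z 47.87 mm tilt 14.93 yaw 3.64(sh -0.29) roll 0.26 | F x -0.57 y -0.24 z -4.90 T [-0.46 -0.04  0.04] gap 0.0131 t 6.50
[ 0.52089419 -0.11886595  0.24206383]
turn(total/8deg) [-0.022  0.009 -0.044] shift now-axes/50mm [-0.143  0.072  0.743] shift goal-axes [-0.144  0.069  0.743]
```

View pics/s3.png

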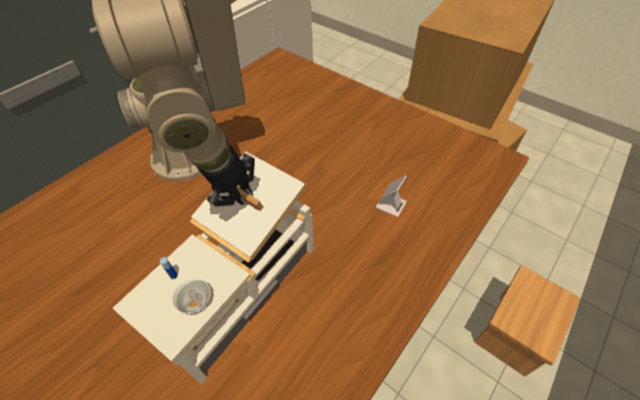

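View pics/t3.png

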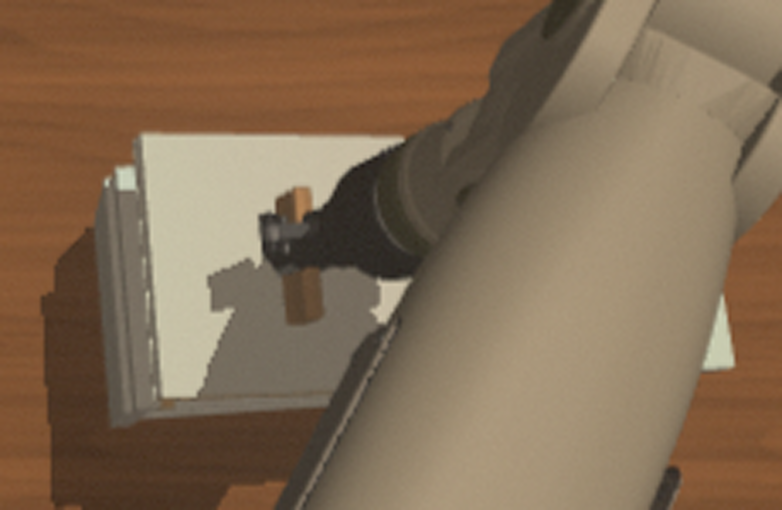

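Run:
```python
from h import *
th=np.radians(YAW); ex=np.array([np.cos(th),np.sin(th)]);ey=np.array([-np.sin(th),np.cos(th)])
for uv in [(140,133),(163,400)]:
    w=ray('top',(np.array(uv)+.5)/3.4-.5+np.array([310,140]),.2993); d=w[:2]-E0; print(w,d@ex*1e3,d@ey*1e3)
```

```text
[ 0.60117819 -0.01806665  0.2993    ] 88.00874146906857 209.9913795281085
[ 0.41973721 -0.03060016  0.2993    ] -93.86460266858795 209.93241119977782
```

```bash
python3 -m inch '[[-0.02,0.01,-0.04,-0.05,0.03,0.2,1],[0,0,0,-0.05,0.03,0.3,1],[0,0,0,-0.04,0.01,0.24,1],[0,0,0,0,0,0,1],[0,0,0,0,0,0,1]]' 60
python3 - <<'E'
from h import *
where(); g,q=goal(18,0.5,15); plan(g,q)
E
```

```text
clock: 7.1
tcp_pos: [0.5216, -0.1175, 0.2448]
orientation: [-0.094, 0.676, 0.726, 0.09]
wrist_force: [-0.5, -1.0, -3.6]
finger_gap: 0.0132
E x 1.09 y 21.23 z 12.90 mm tilt 14.90 yaw 4.03(sh 0.10) roll -0.20 | F x -0.55 y -0.99 z -3.60 T [-0.49 -0.03 -0.02] gap 0.0132 t 7.10
turn(total/8deg) [0.021 0.012 0.019] shift now-axes/50mm [-0.126 -0.017  0.22 ] shift goal-axes [-0.127 -0.016  0.219]
```

```bash
python3 -m inch '[[0.015,0.01,0.015,-0.04,-0.01,0.07,1],[0,0,0,-0.04,0,0.07,1],[0,0,0,-0.04,0,0.06,1],[0,0,0,0,0,0,1],[0,0,0,0,0,0,1],[0,0,0,0,0,0,1]]' 60
python3 - <<'E'
from h import *
where(); g,q=goal(8,0.5,15); plan(g,q)
E
```

```text
clock: 7.7
tcp_pos: [0.5217, -0.1213, 0.2339]
orientation: [-0.095, 0.677, 0.725, 0.09]
wrist_force: [0.3, 0.4, -4.3]
finger_gap: 0.0133
E x 0.68 y 17.45 z 1.95 mm tilt 14.96 yaw 3.91(sh -0.03) roll -0.10 | F x 0.32 y 0.42 z -4.29 T [-0.49 -0.05 -0.  ] gap 0.0133 t 7.70
turn(total/8deg) [0.013 0.005 0.   ] shift now-axes/50mm [-0.19  -0.013 -0.022] shift goal-axes [-0.19  -0.013 -0.022]
```

```bash
python3 -m inch '[[0.01,0.005,0,-0.03,-0.01,0.025,1],[0,0,0,-0.04,0,0,1],[0,0,0,-0.04,0,-0.01,1],[0,0,0,0,0,0,1],[0,0,0,0,0,0,1],[0,0,0,0,0,0,1]]' 60
python3 - <<'E'
from h import *
where(); g,q=goal(0,0.3,15); plan(g,q)
E
```

```text
clock: 8.3
tcp_pos: [0.5215, -0.1264, 0.2317]
orientation: [-0.095, 0.677, 0.725, 0.089]
wrist_force: [-0.4, -0.2, -4.4]
finger_gap: 0.0128
E x 0.12 y 12.42 z -0.39 mm tilt 15.00 yaw 3.93(sh -0.01) roll -0.02 | F x -0.46 y -0.13 z -4.42 T [-0.41 -0.01 -0.04] gap 0.0128 t 8.30
turn(total/8deg) [ 0.002 -0.001 -0.   ] shift now-axes/50mm [-0.236 -0.002 -0.078] shift goal-axes [-0.236 -0.002 -0.078]
```

```bash
python3 -m inch '[[0,0,0,-0.02,0,-0.012,1],[0,0,0,-0.02,0,-0.01,1],[0,0,0,-0.02,0,-0.006,1],[0,0,0,-0.02,0,-0.006,1],[0,0,0,0,0,0,1],[0,0,0,0,0,0,1]]' 60
python3 - <<'E'
from h import *
where(); g,q=goal(0,0.3,15); plan(g,q)
im=env.read_camera('scene'); cv2.imwrite('pics/s4.png',cv2.resize(im[170:330,150:330,::-1],None,fx=3.6,fy=3.6,interpolation=cv2.INTER_CUBIC))
E
```

```text
clock: 8.9
tcp_pos: [0.5218, -0.1307, 0.2322]
orientation: [-0.095, 0.677, 0.725, 0.089]
wrist_force: [-0.5, 0.4, -4.0]
finger_gap: 0.0132
E x 0.10 y 8.09 z 0.16 mm tilt 15.01 yaw 3.93(sh -0.01) roll -0.01 | F x -0.43 y 0.44 z -4.03 T [-0.46 -0.01 -0.  ] gap 0.0132 t 8.90
turn(total/8deg) [ 0.002 -0.001 -0.   ] shift now-axes/50mm [-0.155 -0.002 -0.044] shift goal-axes [-0.155 -0.002 -0.044]
```

View pics/s4.png

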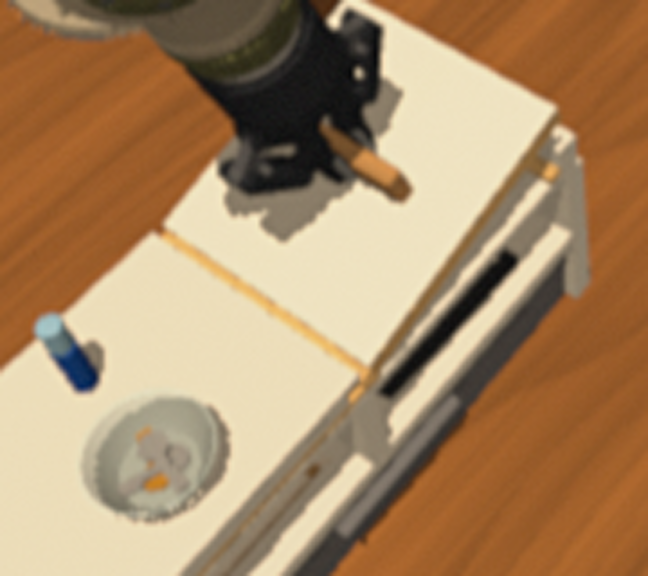

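```bash
python3 -m inch '[[0,0,0,-0.02,0,-0.006,1],[0,0,0,-0.02,0,-0.006,1],[0,0,0,-0.02,0,-0.006,1],[0,0,0,-0.02,0,-0.006,1],[0,0,0,0,0,0,1],[0,0,0,0,0,0,1]]' 60
python3 - <<'E'
from h import *
where()
E
python3 -m inch '[[0,0,0,-0.01,0,-0.003,1],[0,0,0,-0.01,0,-0.003,1],[0,0,0,0,0,0,1]]' 60
python3 - <<'E'
from h import *
where()
E
```

```text
clock: 9.55
tcp_pos: [0.5221, -0.1349, 0.2324]
orientation: [-0.095, 0.677, 0.725, 0.089]
wrist_force: [-0.4, 1.2, -4.7]
finger_gap: 0.0129
E x 0.10 y 3.93 z 0.31 mm tilt 15.01 yaw 3.93(sh -0.01) roll -0.01 | F x -0.28 y 1.24 z -4.69 T [-0.51 -0.03  0.02] gap 0.0129 t 9.55
clock: 9.85
tcp_pos: [0.5222, -0.136, 0.2324]
orientation: [-0.095, 0.677, 0.725, 0.089]
wrist_force: [-0.5, 0.3, -5.0]
finger_gap: 0.0133
E x 0.12 y 2.84 z 0.33 mm tilt 15.00 yaw 3.93(sh -0.00) roll -0.01 | F x -0.48 y 0.30 z -4.96 T [-0.5  -0.03 -0.02] gap 0.0133 t 9.85
```

```bash
python3 -m inch '[[0,0,0,-0.01,0,-0.003,1],[0,0,0,-0.01,0,-0.003,1],[0,0,0,0,0,0,1]]' 60; python3 -m inch '[[0,0,0,-0.01,0,-0.003,1],[0,0,0,0,0,0,1]]' 60;python3 -m inch '[[0,0,0,-0.01,0,-0.003,1],[0,0,0,0,0,0,1]]' 60
python3 - <<'E'
from h import *
where()
E
```

```text
clock: 10.15
tcp_pos: [0.5223, -0.137, 0.2325]
orientation: [-0.095, 0.677, 0.725, 0.089]
wrist_force: [-0.5, -0.4, -4.0]
finger_gap: 0.0133
clock: 10.35
tcp_pos: [0.5223, -0.1375, 0.2325]
orientation: [-0.095, 0.677, 0.725, 0.089]
wrist_force: [0.9, -0.2, -4.0]
finger_gap: 0.0132
clock: 10.55
tcp_pos: [0.5223, -0.138, 0.2325]
orientation: [-0.095, 0.677, 0.725, 0.089]
wrist_force: [0.2, -0.0, -4.2]
finger_gap: 0.0133
E x 0.10 y 0.78 z 0.42 mm tilt 15.00 yaw 3.93(sh -0.01) roll -0.01 | F x 0.17 y -0.02 z -4.19 T [-0.53 -0.08 -0.05] gap 0.0133 t 10.55
```

```bash
for i in 1; do python3 -m inch '[[0,0,0,-0.01,0,-0.003,1],[0,0,0,0,0,0,1]]' 60|grep -E "tcp|force";python3 -m inch '[[0,0,0,-0.01,0,-0.003,1],[0,0,0,0,0,0,1]]' 60|grep -E "tcp|force"; python3 -m inch '[[0,0,0,-0.01,0,-0.003,1],[0,0,0,0,0,0,1]]' 60|grep -E "tcp|force"; done
python3 - <<'E'
from h import *
where()
E
```

```text
tcp_pos: [0.5223, -0.1383, 0.2325]
wrist_force: [-0.6, 0.3, -5.0]
tcp_pos: [0.5221, -0.1385, 0.2326]
wrist_force: [-0.3, 3.2, -3.9]
tcp_pos: [0.5221, -0.1386, 0.2326]
wrist_force: [-1.3, 5.2, -2.7]
E x -0.12 y 0.27 z 0.38 mm tilt 15.11 yaw 3.96(sh 0.03) roll 0.01 | F x -0.99 y 5.24 z -2.72 T [0.65 0.19 0.23] gap 0.0130 t 11.15
```

```bash
python3 -m inch '[[0,-0.0625,0,0.001,0,0.0175,1],[0,-0.0625,0,0.001,0,0.0175,1],[0,-0.0625,0,0.001,0,0.0175,1],[0,-0.0625,0,0.001,0,0.0175,1],[0,0,0,0,0,0,1]]' 60
python3 - <<'E'
from h import *
where()
E
```

```text
clock: 11.65
tcp_pos: [0.522, -0.1375, 0.2293]
orientation: [-0.083, 0.678, 0.726, 0.078]
wrist_force: [-1.2, 4.8, -2.8]
finger_gap: 0.0134
E x -0.11 y 0.30 z 0.39 mm tilt 13.08 yaw 3.98(sh 0.04) roll 0.01 | F x -0.87 y 4.88 z -2.75 T [0.76 0.23 0.21] gap 0.0134 t 11.65
```

```bash
python3 -m inch '[[0,-0.1,0,0.0015,0,0.028,1],[0,-0.1,0,0.0015,0,0.028,1],[0,-0.1,0,0.0015,0,0.028,1],[0,-0.1,0,0.0015,0,0.028,1],[0,0,0,0,0,0,1]]' 60
python3 - <<'E'
from h import *
where()
E
python3 -m inch '[[0,-0.1,0,0.0015,0,0.028,1],[0,-0.1,0,0.0015,0,0.028,1],[0,-0.1,0,0.0015,0,0.028,1],[0,-0.1,0,0.0015,0,0.028,1],[0,0,0,0,0,0,1]]' 60
python3 - <<'E'
from h import *
where()
E
```

```text
clock: 12.15
tcp_pos: [0.5219, -0.136, 0.2238]
orientation: [-0.063, 0.68, 0.729, 0.059]
wrist_force: [-1.3, 4.9, -2.7]
finger_gap: 0.0129
E x -0.14 y 0.35 z 0.36 mm tilt 9.88 yaw 3.98(sh 0.05) roll 0.01 | F x -1.00 y 5.00 z -2.67 T [0.78 0.26 0.15] gap 0.0129 t 12.15
clock: 12.65
tcp_pos: [0.5218, -0.1348, 0.2183]
orientation: [-0.043, 0.681, 0.73, 0.04]
wrist_force: [-2.3, 5.1, -3.0]
finger_gap: 0.013
E x -0.14 y 0.39 z 0.30 mm tilt 6.69 yaw 3.99(sh 0.05) roll 0.01 | F x -1.98 y 5.29 z -2.99 T [0.84 0.34 0.19] gap 0.0130 t 12.65
```

```bash
python3 -m inch '[[0,-0.0625,0,0.001,0,0.0175,1],[0,-0.0625,0,0.001,0,0.0175,1],[0,-0.0625,0,0.001,0,0.0175,1],[0,-0.0625,0,0.001,0,0.0175,1],[0,0,0,0,0,0,1]]' 60 | grep force
python3 - <<'E'
from h import *
where()
E
python3 -m inch '[[0,-0.04,0,0.0005,0,0.011,1],[0,-0.04,0,0.0005,0,0.011,1],[0,-0.04,0,0.0005,0,0.011,1],[0,0,0,0,0,0,1]]' 60| grep force
python3 - <<'E'
from h import *
where()
E
```

```text
wrist_force: [-2.1, 5.2, -1.7]
E x -0.19 y 0.43 z 0.26 mm tilt 4.71 yaw 3.98(sh 0.05) roll 0.01 | F x -1.77 y 5.29 z -1.73 T [0.95 0.37 0.18] gap 0.0127 t 13.15
wrist_force: [-2.2, 6.8, -1.9]
E x -0.18 y 0.43 z 0.25 mm tilt 3.77 yaw 3.98(sh 0.05) roll 0.01 | F x -1.70 y 6.94 z -1.89 T [1.03 0.37 0.23] gap 0.0132 t 13.55
```

```bash
python3 -m inch '[[0,-0.025,0,0.006,0,0.007,1],[0,-0.025,0,0.003,0,0.007,1],[0,-0.025,0,0,0,0.007,1],[0,0,0,0,0,0,1]]' 60| grep force
python3 - <<'E'
from h import *
where()
E
python3 -m inch '[[0,-0.025,0,0,0,0.007,1],[0,-0.025,0,0,0,0.007,1],[0,0,0,0,0,0,1]]' 60| grep force
python3 - <<'E'
from h import *
where()
E
```

```text
wrist_force: [-2.7, 4.7, -2.5]
E x -0.22 y 0.45 z 0.25 mm tilt 3.15 yaw 3.96(sh 0.03) roll 0.02 | F x -2.33 y 4.84 z -2.51 T [0.86 0.3  0.18] gap 0.0133 t 13.95
wrist_force: [-2.9, 4.6, -1.6]
E x -0.16 y 0.39 z 0.53 mm tilt 2.74 yaw 3.96(sh 0.03) roll -0.00 | F x -2.58 y 4.83 z -1.58 T [1.02 0.45 0.23] gap 0.0131 t 14.25
```

```bash
python3 -m inch '[[0,0.01,0,0,0,0.006,1],[0,0,0,0,0,0.006,1],[0,0,0,0,0,0,1]]' 60| grep force
python3 - <<'E'
from h import *
where()
im=env.read_camera('scene'); cv2.imwrite('pics/s5.png',cv2.resize(im[170:330,150:330,::-1],None,fx=3.6,fy=3.6,interpolation=cv2.INTER_CUBIC))
E
```

```text
wrist_force: [-3.9, 5.7, 0.9]
E x -0.13 y 0.37 z 0.24 mm tilt 2.82 yaw 3.96(sh 0.02) roll -0.03 | F x -3.51 y 5.96 z 0.90 T [1.07 0.57 0.18] gap 0.0130 t 14.55
```

View pics/s5.png

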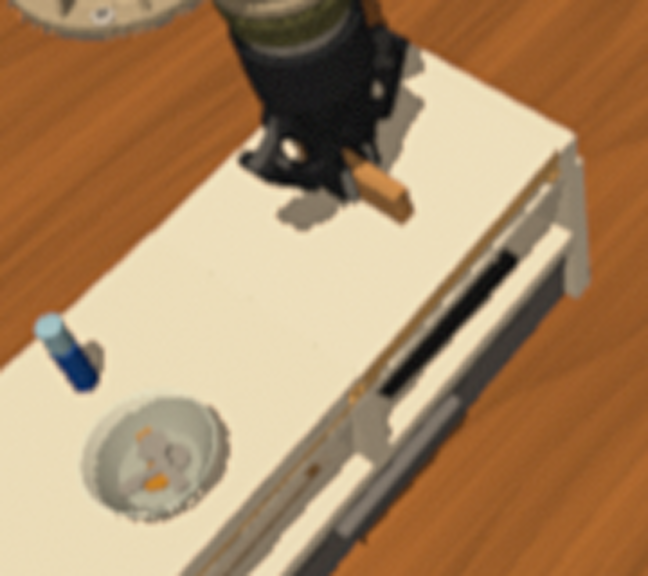

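```bash
python3 -m inch '[[0,0,0,0.008,-0.008,0,1],[0,0,0,0.004,-0.008,0,1],[0,0,0,0,0,0,1]]' 60| grep force
python3 - <<'E'
from h import *
where()
E
```

```text
wrist_force: [-0.1, 5.0, 3.1]
E x -0.17 y 0.33 z 0.32 mm tilt 2.74 yaw 3.94(sh 0.01) roll -0.10 | F x 0.21 y 5.03 z 3.07 T [1.12 0.21 0.31] gap 0.0129 t 14.90
```

```bash
python3 -m inch '[[0,0,0,0.01,0,-0.006,1],[0,0,0,0,0,0,1],[0,0,0,0,0,0,0.85],[0,0,0,0,0,0,0.7],[0,0,0,0,0,0,0.5],[0,0,0,0,0,0,0.5],[0,0,0,0,0,0,0.5]]' 60
python3 - <<'E'
from h import *
where()
im=env.read_camera('scene'); cv2.imwrite('pics/s6.png',cv2.resize(im[170:330,150:330,::-1],None,fx=3.6,fy=3.6,interpolation=cv2.INTER_CUBIC))
E
```

```text
clock: 15.6
tcp_pos: [0.5212, -0.1339, 0.2111]
orientation: [-0.017, 0.682, 0.731, 0.016]
wrist_force: [0.8, -0.6, -0.6]
finger_gap: 0.0428
E x -0.75 y 0.28 z 0.04 mm tilt 2.69 yaw 3.91(sh -0.02) roll -0.01 | F x 0.79 y -0.70 z -0.55 T [-0.1   0.02 -0.05] gap 0.0428 t 15.60
```

View pics/s6.png

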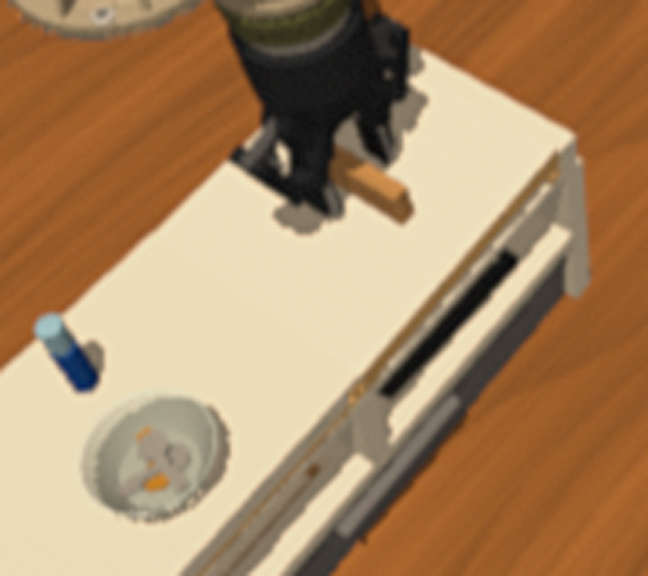

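```bash
python3 -m inch '[[0,0,0,0,0,-0.1,0.5],[0,0,0,0,0,-0.3,0.5],[0,0,0,0,0,-0.5,0.5],[0,0,0,0,0,-0.5,0.5],[0,-0.1,0,0,0,-0.2,0.8],[0,-0.24,0,0.4,0,0,1],[0,0,0,0.5,0,0,1],[0,0,0,0.5,0,0,1],[0,0,0,0.2,0,0,1],[0,0,0,0,0,0,1],[0,0,0,0,0,0,1]]' 60
python3 - <<'E'
from h import *
where(); p,r,s=tool()
im=env.read_camera('wrist'); cv2.imwrite('pics/w7.png',im[:,:,::-1]); np.savez('w7.npz',p=p,r=r.as_matrix())
th=np.radians(YAW); ex=np.array([np.cos(th),np.sin(th)]);ey=np.array([-np.sin(th),np.cos(th)])
xy=E0+(0*ex+182.*ey)/1e3; plan([*xy,.216],Rt(YAW,0))
E
```

```text
clock: 16.75
tcp_pos: [0.5161, -0.0579, 0.2916]
orientation: [0.0, 0.682, 0.731, -0.0]
wrist_force: [-0.1, -0.7, 0.3]
finger_gap: -0.0
E x -0.57 y 76.05 z 85.28 mm tilt -0.03 yaw 3.95(sh 0.02) roll -0.01 | F x -0.19 y -0.70 z 0.30 T [ 0.02 -0.02 -0.04] gap -0.0000 t 16.75
turn(total/8deg) [ 0.001  0.003 -0.003] shift now-axes/50mm [ 0.126 -0.009  1.512] shift goal-axes [ 0.126 -0.009  1.512]
```

View pics/w7.png

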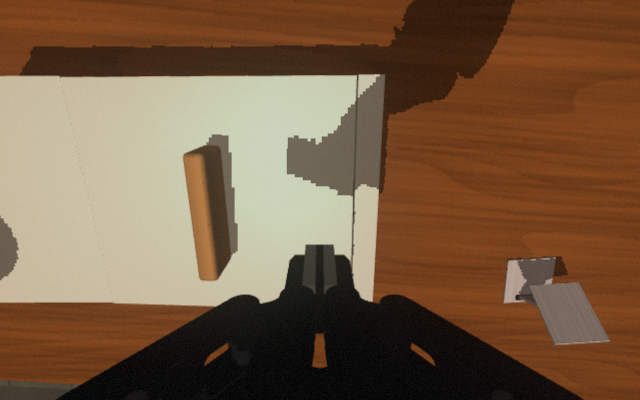

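```bash
python3 -m inch '[[0,0,0,0.1,0,0.3,1],[0,0,0,0.026,-0.009,0.5,1],[0,0,0,0,0,0.4,1],[0,0,0,0,0,0.2,1],[0,0,0,0,0,0.08,1],[0,0,0,0,0,0,1],[0,0,0,0,0,0,1]]' 60;  python3 -m inch '[[0,0,0,0,0,0.03,1],[0,0,0,0,0,0.03,1],[0,0,0,0,0,0.03,1],[0,0,0,0,0,0,1]]' 60|grep -E "tcp|force"
python3 - <<'E'
from h import *
p,r,s=tool(); th=np.radians(YAW);d=p[:2]-E0;print(d@np.array([np.cos(th),np.sin(th)]),d@np.array([-np.sin(th),np.cos(th)]),p[2])
E
```

```text
clock: 17.5
tcp_pos: [0.5157, -0.0518, 0.2187]
orientation: [0.001, 0.683, 0.731, 0.0]
wrist_force: [0.1, 0.6, -0.0]
finger_gap: 0.0002
tcp_pos: [0.515, -0.0512, 0.2132]
wrist_force: [-0.2, -0.4, -0.2]
-0.00019978352955251337 0.1828046780875333 0.21317502861184573
```

```bash
python3 -m inch '[[0,0,0,0,0,0.02,1],[0,0,0,0,0,0.02,1],[0,0,0,0,0,0,1]]' 60|grep -E "tcp|force";python3 -m inch '[[0,0,0,0,0,0.02,1],[0,0,0,0,0,0,1]]' 60|grep -E "tcp|force";python3 -m inch '[[0,0,0,0,0,0.02,1],[0,0,0,0,0,0,1]]' 60|grep -E "tcp|force";python3 -m inch '[[0,0,0,0,0,0.02,1],[0,0,0,0,0,0,1]]' 60|grep -E "tcp|force"
```

```text
tcp_pos: [0.515, -0.0512, 0.2111]
wrist_force: [-0.1, -0.1, 0.8]
tcp_pos: [0.515, -0.0513, 0.2102]
wrist_force: [0.9, -0.0, 0.2]
tcp_pos: [0.5152, -0.0513, 0.2096]
wrist_force: [0.2, -0.2, 1.9]
tcp_pos: [0.5153, -0.0513, 0.2092]
wrist_force: [-2.2, 0.7, 6.4]
```

```bash
python3 -m inch '[[0,0,0,-0.004,-0.004,0.01,1],[0,0,0,0,0,0,1]]' 60|grep -E "tcp|force";python3 -m inch '[[0,0,0,-0.004,-0.004,0.01,1],[0,0,0,0,0,0,1]]' 60|grep -E "tcp|force";python3 -m inch '[[0,0,0,0,0,0.01,1],[0,0,0,0,0,0,1]]' 60|grep -E "tcp|force"
```

```text
tcp_pos: [0.5153, -0.0513, 0.209]
wrist_force: [-2.0, 1.5, 8.8]
tcp_pos: [0.5152, -0.0513, 0.208]
wrist_force: [1.2, 2.3, 2.7]
tcp_pos: [0.5146, -0.0519, 0.2064]
wrist_force: [0.8, 0.5, -0.7]
```

```bash
python3 -m inch '[[0,0,0,0,0,0.02,1],[0,0,0,0,0,0.02,1],[0,0,0,0,0,0,1]]' 60|grep -E "tcp|force";python3 -m inch '[[0,0,0,0,0,0.02,1],[0,0,0,0,0,0.02,1],[0,0,0,0,0,0,1]]' 60|grep -E "tcp|force"
python3 - <<'E'
from h import *
im=env.read_camera('scene'); cv2.imwrite('pics/s8.png',cv2.resize(im[170:330,150:330,::-1],None,fx=3.6,fy=3.6,interpolation=cv2.INTER_CUBIC))
E
```

```text
tcp_pos: [0.5145, -0.0518, 0.2043]
wrist_force: [-0.2, -0.2, 0.4]
tcp_pos: [0.5146, -0.0517, 0.2026]
wrist_force: [-0.2, 0.1, 0.2]
```

View pics/s8.png

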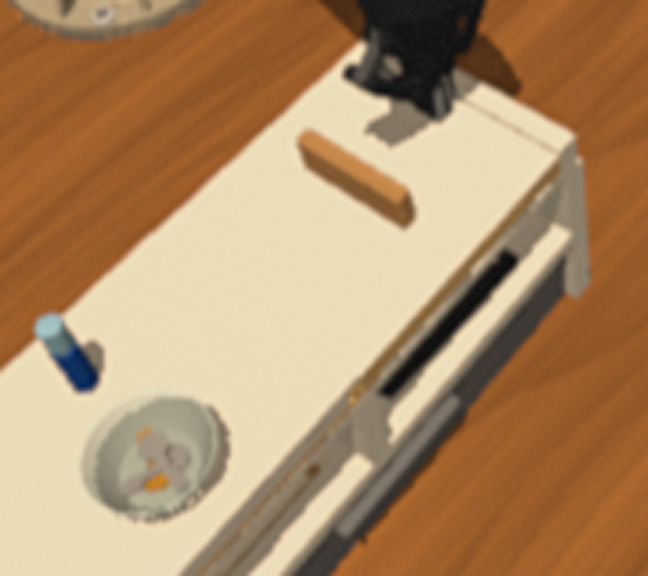

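The board looks flush and the seam at the end panel is visible. I'll confirm by a light touch on the surface.

```bash
python3 -m inch '[[0,0,0,0,0,0.02,1],[0,0,0,0,0,0.02,1],[0,0,0,0,0,0,1]]' 60|grep -E "tcp|force";python3 -m inch '[[0,0,0,0,0,0.02,1],[0,0,0,0,0,0,1]]' 60|grep -E "tcp|force";python3 -m inch '[[0,0,0,0,0,0.02,1],[0,0,0,0,0,0,1]]' 60|grep -E "tcp|force"
```

```text
tcp_pos: [0.5146, -0.0517, 0.2006]
wrist_force: [-0.5, 0.0, -0.3]
tcp_pos: [0.5148, -0.0517, 0.2001]
wrist_force: [-0.7, 0.0, 2.3]
tcp_pos: [0.5148, -0.0517, 0.2]
wrist_force: [-1.9, -0.1, 7.9]
```

```bash
python3 -m inch '[[0,0,0,0,0,-0.1,1],[0,0,0,0,0,-0.4,1],[0,0,0,0,0,-0.6,1],[0,0,0,0,0,-0.6,1],[0,0,0,0,0,-0.6,1],[0,0,0,-0.4,0,-0.4,1],[0,0,0,-0.7,0,0,1],[0,0,0,-0.7,0,0,1],[0,0,0,-0.3,0,0,1],[0,0,0,0,0,0,1],[0,0,0,0,0,0,1],[0,0,0,0,0,0,1]]' 60
python3 - <<'E'
from h import *
p,r,s=tool()
im=env.read_camera('wrist'); cv2.imwrite('pics/w9.png',im[:,:,::-1]); np.savez('w9.npz',p=p,r=r.as_matrix())
E
```

```text
clock: 21.95
tcp_pos: [0.5218, -0.1555, 0.3338]
orientation: [-0.0, 0.682, 0.731, 0.0]
wrist_force: [-0.0, -0.1, -0.3]
finger_gap: 0.0001
```

View pics/w9.png

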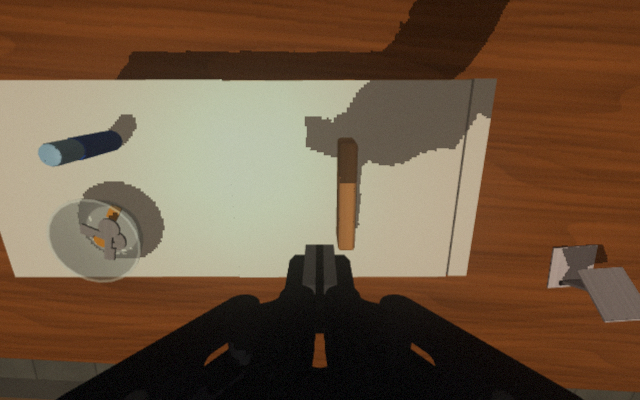

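Run:
```python
from h import *
im=cv2.imread('pics/w9.png').astype(float).sum(2)
def edge(c,a,b,up):
    col=im[a:b,c-6:c+7].mean(1); lo,hi=col.min(),np.percentile(col,90); m=(lo+hi)/2
    i=np.where((col[:-1]-m)*(col[1:]-m)<=0)[0][0]; return a+i+(m-col[i])/(col[i+1]-col[i])
for c in range(150,300,15): print(c,round(edge(c,72,92,1),2),round(edge(c,262,290,0),2))
for v in (110,150,200,240): 
    print(v,(im[v-4:v+5,225:250].mean(0)).round(0).astype(int))
v=(im[165:240,:].mean(0)); print(v[440:475].astype(int))
cc=cv2.imread('pics/w9.png'); cv2.imwrite('pics/w9j.png',cv2.resize(cc[70:290,190:290],None,fx=2.7,fy=2.7,interpolation=cv2.INTER_CUBIC))
```

```text
150 79.0 276.52
165 78.94 276.35
180 78.96 276.3
195 78.95 276.3
210 78.94 276.27
225 79.81 276.26
240 79.73 276.73
255 79.74 277.04
270 79.85 277.04
285 79.83 276.55
110 [552 552 551 554 552 554 551 553 548 552 554 550 554 553 555 551 553 552
 554 550 555 555 553 553 551]
150 [558 557 560 562 561 556 557 561 557 558 558 560 558 559 558 559 559 558
 559 560 557 560 562 559 559]
200 [557 555 556 557 558 557 556 556 557 559 556 558 555 559 559 557 558 555
 558 557 559 557 557 556 554]
240 [546 544 545 545 542 545 544 545 545 548 546 545 545 545 545 544 546 544
 544 546 546 548 543 545 540]
[509 509 508 510 508 507 508 508 508 508 503 481 461 452 448 450 451 448
 446 448 454 473 495 505 506 504 504 505 505 505 503 501 490 463 440]
```

View pics/w9j.png

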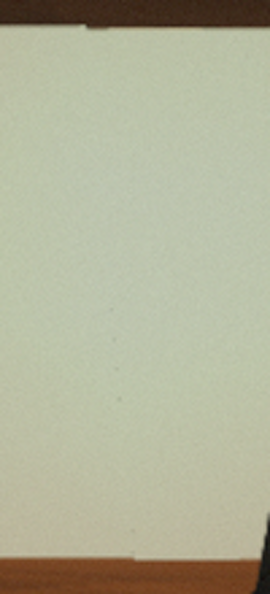

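```bash
python3 -m inch '[[0,0,0.6,0,0,0,1],[0,0,0.6,0,0,0,1],[0,0,0,0,0,0,1],[0,0,0,0,0,0,1],[0,0,0,0,0,0,1]]' 60
python3 - <<'E'
from h import *
p,r,s=tool()
im=env.read_camera('wrist'); cv2.imwrite('pics/w10.png',im[:,:,::-1]); np.savez('w10.npz',p=p,r=r.as_matrix())
E
```

```text
clock: 22.5
tcp_pos: [0.5219, -0.156, 0.3339]
orientation: [0.0, 0.741, 0.672, 0.0]
wrist_force: [-0.7, -0.2, 0.1]
finger_gap: 0.0002
```

View pics/w10.png

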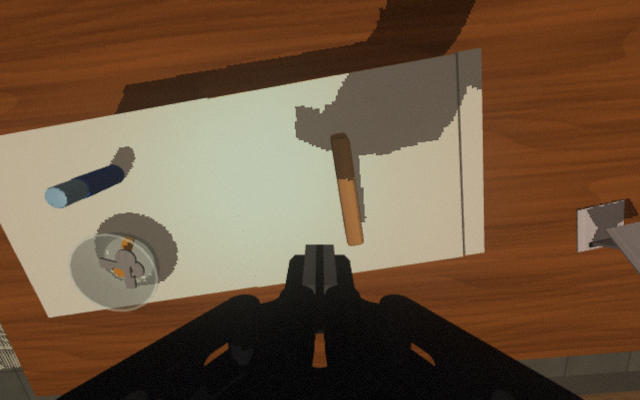

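Run:
```python
from h import *
d=np.load('w10.npz'); c=env.calibration('wrist')
K=np.array([[c['fx'],0,c['cx']],[0,c['fy'],c['cy']],[0,0,1]])
T=np.eye(4);T[:3,:3]=d['r'];T[:3,3]=d['p'];M=T@c['hand_eye']
th=np.radians(YAW)
def sh(uv):
    v=M[:3,:3]@np.linalg.inv(K)@np.array([*uv,1.]);C=M[:3,3];w=C+v*(.2-C[2])/v[2];e=w[:2]-E0
    return e@[np.cos(th),np.sin(th)]*1e3,e@[-np.sin(th),np.cos(th)]*1e3
im=cv2.imread('pics/w10.png').astype(float).sum(2)
def edges(cols,line):
    o=[]
    for c_ in cols:
        r0=int(line(c_)); col=im[r0-9:r0+10,c_]; lo,hi=col.min(),col.max(); m=(np.percentile(col,15)+np.percentile(col,85))/2
        i=np.where((col[:-1]-m)*(col[1:]-m)<=0)[0]
        if len(i)==0: continue
        i=i[0]; o.append(sh((c_,r0-9+i+(m-col[i])/(col[i+1]-col[i]))))
    return np.array(o)
back=edges(range(10,345,1),lambda u:135+(u-0)*(74-135)/345)
front=edges([*range(60,285,1),*range(370,480,1)],lambda u:317+(u-50)*(253-317)/434)
for n,A in(('back',back),('front',front)):
    L=A[(A[:,1]<-6)&(A[:,1]>-200)];B=A[(A[:,1]>6)&(A[:,1]<198)]
    pl=np.polyfit(L[:,1],L[:,0],1);pb=np.polyfit(B[:,1],B[:,0],1)
    print(n,len(L),len(B),'fixed slope deg',np.degrees(pl[0]),'board',np.degrees(pb[0]),'med resid',np.std(L[:,0]-np.polyval(pl,L[:,1])),'step at joint',pb[1]-pl[1], 'medians', np.median(L[:,0]),np.median(B[:,0]))
```

```text
back 191 130 fixed slope deg -0.15276958204308946 board -0.19753753351146505 med resid 0.07306832610392461 step at joint 0.8332689595630569 medians -91.20531360828618 -90.80840714794068
front 186 111 fixed slope deg -0.28811678350365405 board -0.20856308393486175 med resid 0.7283372110400268 step at joint 0.8899616857134021 medians 89.6062638635235 89.69673247944212
```

Run:
```python
from h import *
im=env.read_camera('scene'); cv2.imwrite('pics/s11.png',im[:,:,::-1]); print(env.get_state()['wrist_force'],env.hand_in())
```

```text
the job is handed in; nothing more can be done
[ 0.39794987 -0.07633014 -0.44841099] None
```

View pics/s11.png

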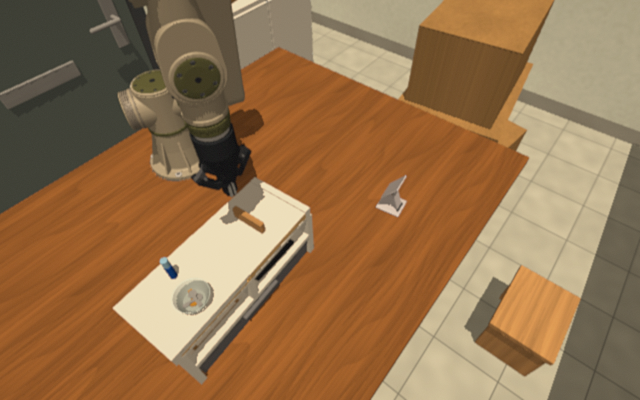

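The cover board is in place and the bay is closed. I handed the job in at about 22.5 s, with the gripper clear of everything.

- **Fitting:** I gripped the board by its pull and slipped the tongue in at 15°. I felt the real edge within 0.3 mm of where the camera put it, with a push of about 5 N. Lowering it about the joint, I kept a push of about 5 to 7 N on it. I let go once the free end rested on the roller and pressed it down near the end. At about 9 N the force dropped away, which I took as the catch passing.
- **Level and flush:** Touching the free end again found it firm at 200.0 mm, level with the top.
- **Joint:** It looks tight, and the board is square to it within about 0.1°.
- **Front and back edges:** These are not perfectly in line. The wrist camera shows the board about 0.85 mm towards +x of the fixed top. That is within the camera's 2 mm calibration, so I left it rather than disturb the seated board.
- **Other items:** The dish, lip balm and stand look unmoved in the last picture. The power bank's visible part looked unmoved in the pictures taken while fitting; I did not check it separately once the bay was closed.

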